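# Clamp a drawer front with the pump clamp and hold it

### The job

Take the top drawer front, and only that one, from the stack and lay it flat and straight in the bench clamp, lengthwise between the fence and the orange pad, and let go of it. Then pump the red-barred trigger (never push the jaw or pad by hand) until the pad has pushed the panel home against the fence and has sunk about halfway into the jaw, without squeezing it all the way in; finish still holding the trigger there so the pressure stays on. Leave the other panels and the things on the counter alone.

Things in the scene. Friction and masses are not known exactly. Their poses are not given: they have to be found in the camera images.
- panel_a: spare wooden drawer front, a brown panel 50 (own x) x 110 (own y) x 15 mm (z), about 70 g, with two small dark pilot holes on its long middle line; origin at the centre of its underside. It lies on top of the stack of three (its underside 30 mm above the counter). This is the one to clamp.
- panel_b: spare wooden drawer front, a brown panel 50 (own x) x 110 (own y) x 15 mm (z), about 70 g, with two small dark pilot holes on its long middle line; origin at the centre of its underside. It lies in the middle of the stack and stays there.
- panel_c: spare wooden drawer front, a brown panel 50 (own x) x 110 (own y) x 15 mm (z), about 70 g, with two small dark pilot holes on its long middle line; origin at the centre of its underside. It lies at the bottom of the stack, on the counter, and stays there.
- clamp: bench clamp fixed to the counter: grey plate 110 mm wide (own x), from y = -215 to +200 mm, 12 mm thick. Origin on the counter under the plate; own +y is the clamping direction, from trigger to fence. The bed is the plate's top, z = 12 mm, without side walls. The dark fence is 90 mm wide, rises 35 mm over the bed, inner face at y = +185 mm.
- home (a point): point on the bed, at x = 0, y = 130 mm, z = 12 mm of the clamp, where the origin of a panel lies that is home: lengthwise along the clamp's y, centred, one end flat against the fence. Axes as the clamp's.
- jaw: blue jaw of the clamp, 50 mm wide, 12 mm thick, up to 46 mm above the counter, with its toothed rod behind it. It slides along the clamp's y; origin on the bed line (z = 12 mm) at the jaw's front face, at clamp y = -11 mm when fully back. A brake (3 N) keeps it where it is left; it starts 10 to 35 mm forward and can go 85 mm.
- pad_face (a point): centre of the front face of the orange pad (46 wide x 28 high mm) that stands in front of the jaw on two yellow pins; own axes as the clamp's. With the pad free it is 26 mm ahead of the jaw's origin and 18 mm above the bed. At the start it is 25 to 50 mm short of the near end of a panel that is home.
- pad (a joint): how far the sprung pad is pushed back into the jaw (m): 0 free, 0.016 squeezed all the way in. About 0.6 N at first, then 0.6 N per mm. If the trigger is let go the pad pushes the jaw back until it is pressed in less than 5 mm.
- trigger: pump trigger. Origin at its pivot (clamp x = 0, y = -115, z = 16 mm), own z up along it, turning about the clamp's x. At rest it leans 0.35 rad back from upright (to the clamp's -y), pulled fully 0.35 rad to the fence (+y). Springs back (1 to 3 N at the bar plus 1/3 of the jaw's). Forward, its pawl pushes the jaw 30 mm per rad after up to 8 mm idle; going back the jaw stays.
- grip_bar (a point): red round crossbar at the top of the trigger, diameter 18 mm, 76 mm long along the clamp's x, open below it between the two black arms (42 mm apart); the point is its centre, 100 mm from the trigger's pivot, about 110 to 116 mm above the counter. Can be pinched from above or pushed from behind.
- jar: amber jar with white cap, bystander, 48 mm diameter, 70 mm high; origin at the centre of its base.
- carton: white medicine carton with a green band, bystander, 45 x 110 x 50 mm high; origin at the centre of its base.
- dispenser: blue tape dispenser, bystander, 55 x 120 mm, 67 mm high; origin at the centre of its base.
Mind the look-alikes: they are no part of the job. Leave any pink, turquoise or white look-alike of the panel_b alone.

How it is judged:
On the way, in this order (a step that is already met when the one before it is completed fails the run):
1. the top panel is lifted clear of the stack (height (world z) of panel_a above 0.055 m and height (world z) of panel_b below 0.02 m), for 0.1 s.
2. the panel lies flat on the clamp's bed, lengthwise before the fence, and is let go (x of panel_a in the frame of clamp between -0.015 and 0.015 m and y of panel_a in the frame of clamp between 0.095 and 0.134 m and z of panel_a in the frame of clamp between 0.008 and 0.016 m and angle between the y axis of panel_a and the y axis of clamp, either way round below 0.12 rad and contact force between the fingers and panel_a below 0.2 N), for 0.2 s.
At the end, for the whole second after the job is handed in: Panel_a lies flat and straight (within 0.08 rad) on the bed, within 4 mm of home against the fence and 15 mm of the centre line, pressed by the pad, which is pushed 5.5 to 12.5 mm into the jaw; the fingers hold the trigger (over 1 N) and the robot does not touch the panel (value of joint pad between 0.0055 and 0.0125 m and y of panel_a in the frame of clamp between 0.126 and 0.134 m and x of panel_a in the frame of clamp between -0.015 and 0.015 m and z of panel_a in the frame of clamp between 0.009 and 0.015 m and angle between panel_a's own z axis and vertical below 0.08 rad and angle between the y axis of panel_a and the y axis of clamp, either way round below 0.08 rad and distance between pad_face and panel_a below 0.065 m and contact force between the fingers and trigger above 1 N and contact force between each of the arm, the fingers and panel_a below 0.3 N and linear speed of panel_a below 0.02 m/s); the arm keeps its last pose, push and grip.
It fails at once if the pad is squeezed all the way in (over 14.5 mm): the panel is crushed (value of joint pad above 0.0145 m).
It fails at once if the jaw or pad is pushed by the robot (contact force between any of the arm, the fingers and jaw above 3 N).
It fails at once if the other panels are dragged from the stack (distance of any of panel_b, panel_c from where it was at the start of the episode above 0.02 m).
It fails at once if a bystander is moved (distance of any of jar, carton, dispenser from where it was at the start of the episode above 0.02 m).
It also fails if it takes over 72 s, if anything falls off the work surface, if the arm or the gripper's body presses on something with over 40 N, if the wrist force passes 120 N, or if a joint passes its speed limit or range.

### The arm

A 6-joint arm with a two-finger parallel gripper is mounted at the origin on the work surface. World frame = base frame: x ahead of the robot, y to its left, z up, the work surface at z = 0. Lengths are in m, angles in rad, forces in N, time in s.
With the tool pointing down it reaches from about 0.325 to 0.9 m from the base axis. Payload 6.1 kg.
Tool frame: the origin (TCP) lies midway between the tips of the shut fingers; the grasp point (between the pads) lies 19 mm behind it; z points along the fingers, y is the line along which they close (so a half turn about z gives the same grasp; the last joint's range is limited). The gripper opens to 85 mm and grips with 20 to 120 N. Pads are 22 mm wide; open, the fingers measure 114 mm over their backs; the gripper's body (76 mm by 85 mm) begins 54 mm behind the grasp point. The pads swing forward as they close: fully open they stand 13 mm farther back than shut.
Start: joints at [-1.448, 0.22, 1.526, -0, 1.395, -0.126], TCP at [0.154, -0.606, 0.231] pointing down, gripper open.
Joint ranges: [-2.98, 2.98], [-0.91, 2.08], [0.09, 2.57], [-1.24, 4.39], [0.2, 2.65], [-2.68, 2.68]. Speed limits (rad/s): [2.57, 2.57, 3.01, 3.14, 3.14, 3.14].

### API

Orientations are given as [roll, pitch, yaw] about the fixed x, y, z axes, in that order (R = Rz(yaw) Ry(pitch) Rx(roll)).
In Python, from plant import movep, move_l, set_joints, gripper_to, hold, inverse_kinematics, observe, get_image, get_calibration, Unreachable, job_done gives the robot as it stands. Calls block until the motion is done:
- movep(position, orientation): joint-space move of the TCP to a pose.
- move_l(position, feed=0.15, rotation=None, max_force=None): straight line of the TCP; rotation=None keeps the orientation; feed is the mean speed in m/s. With max_force (N) it stops when the force on the tool has changed by that much, and returns True; else False.
- set_joints(angles): joint-space move.
- gripper_to(opening, f_grip=None): finger opening in m; f_grip is the grip in N (None keeps the last); returns when the fingers have stopped.
- hold(seconds).
- inverse_kinematics(position, orientation): joint angles nearest the present ones, or None.
- observe(): the state.
- get_image(name): name is "scene" or "top" or "wrist"; returns (picture, depth): 420x560x3 uint8, red, green, blue; 420x560 float32, m along the optical axis (not along the pixel's ray), 0 where there is no reading.
- get_calibration(name): a dict with "intrinsics" (3x3 intrinsics, pixels), "dist_coeffs" ([k1, k2, p1, p2, k3] as OpenCV has them; the pictures are not rectified), "world_from_camera" (4x4, takes a point from camera to world coordinates). Camera axes: x right, y down, z forward; pixel columns grow to the right and rows downward; lengths in m; the calibration is good to about 2 mm. A picture is of the moment at which its call begins: read the wrist's pose just before it. get_calibration takes no time and is no camera call; for the wrist camera it gives the pose at the moment of the call.
A pose or a line that the arm cannot do raises Unreachable and nothing moves.
- job_done(): hands the job in; it is judged then, once.
The state is a dict: "time_s": time; "q": joint angles; "joint_velocities": joint speeds; "joint_torque": joint torques, N m; "eef_pos": TCP position; "tcp_rot": TCP orientation; "ft_force": force on the tool from outside, world axes, zero at the start; "torque": the same for the moment, N m; "opening": finger opening in m; "grasp_force": force on a finger pad.
Only numpy, scipy, OpenCV 4.12 (cv2) and the standard library are available. Lean on these libraries where they do the work, as an engineer would, in place of code of your own. Each camera call takes 0.05 s, during which the arm holds its last target. There are 200 camera calls.

## Working session

There is one attempt and no reset: what is moved stays moved. The work goes in short steps, each a Python script; the robot and the scene stay as the last script left them, time stands still between calls to the robot, and variables do not carry over. Pictures are saved under pics/ and viewed, at most 10 in all, crops included, and the job is handed in when it is done.

```bash
mkdir -p pics; ls; cat > h.py <<'E'
import numpy as np, cv2
from plant import *
def cloud(n):
    c=get_calibration(n); im,d=get_image(n)
    K=np.array(c["intrinsics"]);D=np.array(c["dist_coeffs"]);T=np.array(c["world_from_camera"])
    h,w=d.shape; u,v=np.meshgrid(np.arange(w),np.arange(h))
    p=cv2.undistortPoints(np.stack([u,v],-1).reshape(-1,1,2).astype(np.float64),K,D).reshape(h,w,2)
    P=np.dstack([p*d[...,None],d])@T[:3,:3].T+T[:3,3]
    P[d==0]=np.nan
    return im,P
def save(im,n): cv2.imwrite(f"pics/{n}.png",im[...,::-1])
E
python3 - <<'E'
from h import *
for n in("top","scene"):
    im,P=cloud(n); save(im,n); np.savez(n,im=im,P=P)
print(observe())
a=cv2.imread("pics/top.png")
E
```

```text
pics
{'time_s': 0.1, 'q': array([-1.44808387e+00,  2.21134458e-01,  1.52755851e+00, -1.68565208e-05,
        1.39470028e+00, -1.26082505e-01]), 'joint_velocities': array([ 0.00076717, -0.00273601, -0.00301574,  0.00033432,  0.00089588,
       -0.00119713]), 'joint_torque': array([ 1.17646723e-03, -4.98239958e+01, -3.90550447e+01, -1.79168023e-04,
        5.63052381e-03, -2.52419551e-05]), 'eef_pos': array([ 0.15382843, -0.60518276,  0.23028386]), 'tcp_rot': array([-3.13980427e+00, -2.09963405e-04,  2.48797744e-01]), 'ft_force': array([ 0.10899032, -0.40161866,  0.21109631]), 'torque': array([0.05668514, 0.01737403, 0.03642834]), 'grasp_force': 0.0, 'opening': 0.08559029781462907}
```

View pics/top.png

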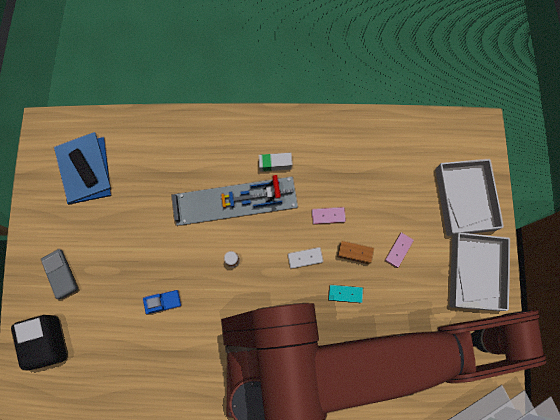

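View pics/scene.png

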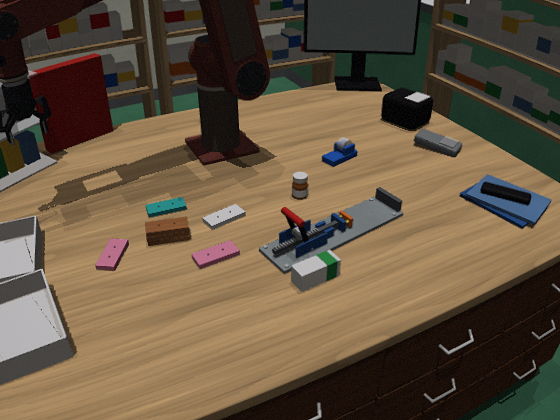

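The top view shows the brown stack at about (356,252). The clamp runs from its fence at (176,208) to the plate end at (297,192), with the red bar at (277,187) and the orange pad at (226,201). The carton sits close by at (275,160).

```bash
python3 - <<'E'
import numpy as np,cv2
f=np.load("top.npz");im=f["im"];P=f["P"]
hsv=cv2.cvtColor(im,cv2.COLOR_RGB2HSV).astype(int);H,S,V=hsv[...,0],hsv[...,1],hsv[...,2]
u,v=np.meshgrid(np.arange(560),np.arange(420));z=P[...,2]
def rep(n,m,box):
    m=m&(u>box[0])&(u<box[2])&(v>box[1])&(v<box[3])
    Q=P[m];Q=Q[~np.isnan(Q[:,0])]
    r=cv2.minAreaRect((Q[:,:2]*1000).astype(np.float32))
    vv=np.linalg.svd(Q[:,:2]-Q[:,:2].mean(0),full_matrices=False)[2][0]
    print(n,len(Q),"med",np.median(Q,0).round(4),"z",np.percentile(Q[:,2],[5,95]).round(3),"rect",np.round(r[0],1),np.round(r[1],1),round(r[2],2),"axis",round(np.degrees(np.arctan2(vv[1],vv[0])),2))
print(P[300,250],P[230,330],P[252,356])
rep("stack",(z>.037)&(z<.055),(330,235,382,270))
rep("plate",(z>.007)&(z<.017),(165,172,305,230))
rep("plateall",(z>.007),(165,176,305,230))
rep("fence",(z>.035)&(z<.06),(165,180,190,230))
rep("red",((H<6)|(H>174))&(S>150)&(z>.09),(255,165,300,215))
rep("orange",(H>6)&(H<16)&(S>170),(215,185,240,215))
rep("orangetop",(H>5)&(H<20)&(S>150)&(z>.035),(215,185,240,215))
rep("blue",(H>100)&(H<125)&(S>120)&(z>.035),(222,180,300,215))
rep("carton",(z>.04),(255,150,296,172))
rep("jar",(z>.04),(220,248,242,270))
E
```

```text
[ 0.27473988  0.03080885 -0.005549  ] [ 0.5092035  -0.23654517  0.00334065] [ 0.42948286 -0.31703281  0.03785309]
stack 502 med [ 0.431  -0.3151  0.0463] z [0.04  0.052] rect [ 431.1 -315.3] [112.3  51.4] 79.5 axis -101.02
plate 2519 med [0.5985 0.1182 0.0123] z [0.008 0.016] rect [608.9  89.2] [197.6 476.7] 0.07 axis -84.33
plateall 4027 med [0.6028 0.0872 0.015 ] z [0.008 0.059] rect [601.5  88.8] [183. 476.] 0.04 axis -83.34
fence 134 med [0.5761 0.2839 0.0472] z [0.038 0.054] rect [576.5 284.8] [90.6 17.5] 9.86 axis -171.17
red 114 med [ 0.6295 -0.0534  0.1181] z [0.11  0.125] rect [630.1 -53.6] [76.5 17.4] 11.06 axis -170.81
orange 6 med [0.5992 0.1249 0.0414] z [0.019 0.05 ] rect [600.3 124.1] [44.5 10.2] 11.35 axis -165.63
orangetop 35 med [0.6018 0.1221 0.0452] z [0.039 0.052] rect [601.1 121.9] [44.7  9.2] 8.07 axis -170.77
blue 191 med [0.6003 0.0197 0.0462] z [0.037 0.056] rect [618.8  17.5] [ 76.3 167.5] 8.33 axis 90.05
carton 432 med [ 0.7395 -0.0501  0.0515] z [0.044 0.058] rect [741.4 -50.2] [ 49.9 106.3] 5.37 axis 94.66
jar 164 med [0.4017 0.0886 0.0703] z [0.043 0.076] rect [403.  89.] [40.6 42.8] 89.66 axis -135.66
```

```bash
python3 - <<'E'
from h import *
yaw=np.radians(79.2)
gripper_to(0.052,20)
movep([.27,-.51,.06],[np.pi,0,yaw])
t=move_l([.27,-.51,-.01],feed=.03,max_force=4)
o=observe();print(t,o["eef_pos"],o["opening"],o["ft_force"])
move_l([.27,-.51,.1],feed=.2)
gripper_to(0.075)
movep([.431,-.315,.26],[np.pi,0,yaw])
im,P=cloud("wrist");save(im,"w1");np.savez("w1",im=im,P=P)
o=observe();print(o["time_s"],o["eef_pos"],o["tcp_rot"])
z=P[...,2];hsv=cv2.cvtColor(im,cv2.COLOR_RGB2HSV).astype(int)
m=(z>.037)&(z<.055)&(np.hypot(P[...,0]-.431,P[...,1]+.315)<.09)
Q=P[m];r=cv2.minAreaRect((Q[:,:2]*1000).astype(np.float32));print(len(Q),r,np.median(Q,0))
m=(z>.02)&(z<.037)&(np.hypot(P[...,0]-.431,P[...,1]+.315)<.09);print(m.sum())
E
```

```text
True [ 0.26998046 -0.50998923 -0.00334546] 0.052046830761621116 [-0.62187627  1.04828007  5.42600287]
5.5417 [ 0.43003331 -0.31558622  0.25869493] [-3.13968826e+00 -7.62627789e-04  1.38098631e+00]
5132 ((429.6942138671875, -316.5459289550781), (110.09697723388672, 50.2130241394043), 77.30903625488281) [ 0.43023165 -0.3127388   0.0452187 ]
26
```

View pics/w1.png

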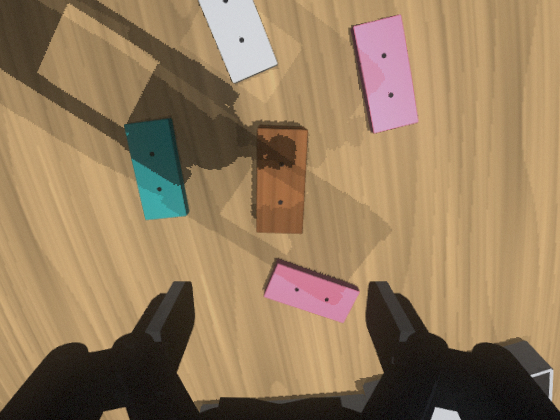

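The wrist view shows the brown top panel at about (281,180), clear on both sides. It measures 110 x 50 mm at z = 45 mm, which matches the given size. The open finger tips sit about 3.5 mm above the TCP.

```bash
python3 - <<'E'
from h import *
yaw=np.radians(77.8);x,y=.430,-.316
movep([x,y,.10],[np.pi,0,yaw])
print(move_l([x,y,.029],feed=.06,max_force=8),observe()["eef_pos"])
gripper_to(0.045,30)
o=observe();print(o["opening"],o["grasp_force"],o["eef_pos"])
move_l([x,y,.06],feed=.05); move_l([x,y,.15],feed=.15)
o=observe();print(o["opening"],o["grasp_force"])
yc=np.radians(99.1)
movep([.60,.17,.26],[np.pi,0,yc])
im,P=cloud("wrist");save(im,"w2");np.savez("w2",im=im,P=P)
o=observe();print(o["time_s"],o["eef_pos"],o["tcp_rot"],o["opening"],o["grasp_force"])
E
```

```text
False [ 0.43032892 -0.31630764  0.02947829]
0.048810640047695884 31.641894578933716 [ 0.4303401  -0.31632722  0.02954667]
0.04933927057757094 31.251425743103027
11.3833 [0.60008873 0.16872451 0.25960466] [-3.14093944e+00  3.31776025e-04  1.72793140e+00] 0.04909753494447151 31.250916123390198
```

View pics/w2.png

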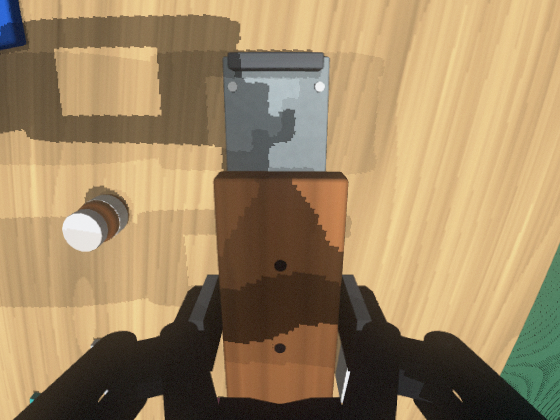

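The wrist view shows only one panel held, straight along the tool. The fence is ahead at (276,62) and the jar is off to the left at (90,225). Next I refine the fence pose and where the panel sits in the hand.

```bash
python3 - <<'E'
import numpy as np,cv2
f=np.load("w2.npz");P=f["P"];z=P[...,2];u,v=np.meshgrid(np.arange(560),np.arange(420))
def R(n,m):
    Q=P[m];r=cv2.minAreaRect((Q[:,:2]*1000).astype(np.float32));print(n,len(Q),np.round(r[0],1),np.round(r[1],1),r[2],np.median(Q,0))
R("fence",(z>.042)&(z<.052)&(v<75)&(u>215)&(u<340))
R("bed",(z>.008)&(z<.016)&(v>72)&(v<170)&(u>215)&(u<340))
R("panelfront",(z>.2)&(v>165)&(v<270)&(u>205)&(u<355))
Q=P[(z>.2)&(v>165)&(v<270)&(u>205)&(u<355)]
d=np.array([-np.sin(.1585),np.cos(.1585)]);s=Q[:,:2]@d;print("panel front y along d - tcp",np.percentile(s,[99,99.9])-np.array([.60009,.16872])@d, np.percentile(Q[:,2],[5,50,95]))
E
```

```text
fence 1623 [576.7 283.1] [90.2 14.6] 8.918848037719727 [0.57672788 0.28298743 0.04700012]
bed 9886 [586.2 224.2] [111.2 101.1] 8.882452964782715 [0.58611423 0.22670254 0.01215297]
panelfront 12756 [594.  204.1] [50.3 38.1] 9.138177871704102 [0.5936788  0.20692232 0.27509268]
panel front y along d - tcp [0.05470303 0.05487109] [0.27127427 0.27509268 0.27609961]
```

```bash
python3 - <<'E'
from h import *
yc=np.radians(98.95);O=np.array([.6068,.0934]);d=np.array([-np.sin(np.radians(8.95)),np.cos(np.radians(8.95))])
p=O+.116*d
movep([*p,.07],[np.pi,0,yc])
print(move_l([*p,.008],feed=.03,max_force=5),observe()["eef_pos"])
gripper_to(0.066,20); hold(.3)
print(move_l([*p,.1],feed=.1))
movep([*(O+.07*d),.27],[np.pi,0,yc])
im,P=cloud("wrist");save(im,"w3");np.savez("w3",im=im,P=P)
print(observe()["time_s"])
Q=P[(P[...,2]>.02)&(P[...,2]<.034)]
Q=Q[np.hypot(*(Q[:,:2]-p).T)<.062]
r=cv2.minAreaRect((Q[:,:2]*1000).astype(np.float32));c=np.array(r[0])/1000-O
print(r,"clamp x,y",c@np.array([d[1],-d[0]]),c@d,np.median(Q,0))
E
```

```text
True [0.58876876 0.20796646 0.0115759 ]
False
16.3667
((587.9883422851562, 207.16140747070312), (50.116920471191406, 109.41014862060547), 8.31873893737793) clamp x,y -0.0008844711404854054 0.11530287943714779 [0.58769496 0.21007203 0.02714564]
```

View pics/w3.png

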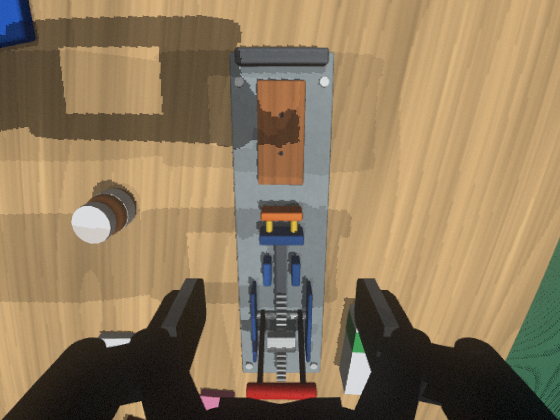

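The panel lies straight on the bed at (281,132), at clamp y = 0.115 and 0.6° off line. The orange pad is at (281,215), the jaw at (281,238) and the red bar at (281,391). Next I measure the free pad/jaw gap and check what the wrist camera will see from the pushing pose.

```bash
cat >> h.py <<'E'
O=np.array([.6068,.0934]);A=np.radians(8.95);d=np.array([-np.sin(A),np.cos(A)]);ex=np.array([d[1],-d[0]])
def W(y,z,x=0): return [*(O+y*d+x*ex),z]
def gap(im,P,verbose=True):
    C=np.dstack([(P[...,:2]-O)@ex,(P[...,:2]-O)@d,P[...,2]])
    hs=cv2.cvtColor(im,cv2.COLOR_RGB2HSV).astype(int);H,S,V=hs[...,0],hs[...,1],hs[...,2]
    reg=(abs(C[...,0])<.02)&(C[...,1]>-.03)&(C[...,1]<.11)
    o=reg&(H>4)&(H<18)&(S>170)&(V>80)&(C[...,2]>.034)&(C[...,2]<.050)
    b=reg&(H>100)&(H<130)&(S>100)&(C[...,2]>.040)&(C[...,2]<.052)
    out=[]
    for n,m in(("orange",o),("jaw",b)):
        y=C[...,1][m]
        out.append(np.percentile(y,[3,50,97]).round(4) if len(y)>5 else None)
        if verbose: print(n,len(y),out[-1],np.median(C[...,2][m]).round(4) if len(y) else '')
    pn=(abs(C[...,0])<.03)&(C[...,1]>.05)&(C[...,2]>.022)&(C[...,2]<.032)&(H>4)&(H<18)
    if verbose and pn.sum()>5: print("panel y",np.percentile(C[...,1][pn],[1,99]).round(4))
    return out
E
python3 - <<'E'
from h import *
f=np.load("w3.npz");gap(f["im"],f["P"])
c=get_calibration("wrist");T=np.array(c["world_from_camera"]);K=np.array(c["intrinsics"]);D=np.array(c["dist_coeffs"])
o=observe();print(T[:3,3]-o["eef_pos"],T[:3,2],K[0,0])
t=T[:3,3]-o["eef_pos"]
for y in(-.18,-.14,-.10):
    T2=T.copy();T2[:3,3]=np.array(W(y,.096))+t;I=np.linalg.inv(T2)
    for q in(.03,.06,.075):
        X=I@np.array([*W(q,.046),1]);print(y,q,(K@(X[:3]/X[2]))[:2].round())
for yy in(-.19,-.10): print(inverse_kinematics(W(yy,.096),[np.pi,0,np.pi/2+A]),inverse_kinematics(W(yy,.096),[np.pi,-.4,np.pi/2+A]))
E
```

```text
orange 281 [0.025  0.0294 0.0331] 0.0441
jaw 323 [-0.0026  0.0024  0.007 ] 0.0462
panel y [0.0621 0.17  ]
[-0.01266759  0.08157139  0.14278421] [ 0.04569684 -0.3174891  -0.94716021] 356.5437439507643
-0.18 0.03 [ 282. -242.]
-0.18 0.06 [ 282. -352.]
-0.18 0.075 [ 282. -413.]
-0.14 0.03 [ 281. -117.]
-0.14 0.06 [ 281. -209.]
-0.14 0.075 [ 282. -259.]
-0.1 0.03 [281. -10.]
-0.1 0.06 [281. -88.]
-0.1 0.075 [ 281. -131.]
[-0.26958313  0.38597628  1.58682733  0.          1.16878904 -0.4257901 ] [-0.44065196  0.5243406   1.45124028  0.3324681   1.40853625 -0.69135355]
[-0.1352757   0.34066464  1.6458969   0.          1.15503112 -0.29148267] [-0.32536382  0.44563288  1.56149899  0.3621421   1.34304084 -0.60143659]
```

```bash
cat >> h.py <<'E'
R0=[np.pi,0,np.pi/2+A]
def F(): return float(observe()["ft_force"][:2]@d)
def cy(): return float((observe()["eef_pos"][:2]-O)@d)
def push(y0,y1,step=.004,z=.096,fstop=None,feed=.06):
    f0=push.f0
    for y in np.arange(y0,y1+1e-6,step):
        move_l(W(y,z),feed=feed); hold(.05); f=F()-f0; print(f"{cy()*1000:.1f}:{f:.1f}",end=" ")
        if fstop and -f>fstop: break
    print()
push.f0=0
E
python3 - <<'E'
from h import *
for n in("scene","top"):
    im,P=cloud(n);save(im,n+"0");np.savez(n+"0",im=im,P=P)
gripper_to(0.0,20)
movep(W(-.20,.17),R0)
print(move_l(W(-.20,.096),feed=.15,max_force=10)); hold(.1)
push.f0=F(); print(push.f0)
push(-.185,-.102)
move_l(W(-.178,.096),feed=.2);print(F()-push.f0)
print(observe()["time_s"])
im,P=cloud("scene");gap(im,P);save(im,"scene1")
im,P=cloud("top");gap(im,P)
im,P=cloud("wrist");save(im,"w4")
E
```

```text
False
0.37556977719815415
-184.7:-0.1 -181.0:-0.7 -176.9:-0.7 -172.8:-1.0 -169.0:-0.9 -165.0:-1.7 -160.9:-1.3 -156.8:-1.3 -152.9:-1.8 -148.9:-2.0 -144.8:-1.9 -140.7:-1.8 -136.8:-1.5 -132.8:-1.1 -128.8:-2.6 -124.7:-3.2 -120.8:-2.7 -116.8:-4.0 -112.8:-2.5 -108.9:-3.5 -105.0:-3.2 
-0.26295966530566806
25.9167
orange 36 [0.0381 0.044  0.0496] 0.0427
jaw 44 [0.0106 0.017  0.0217] 0.0451
panel y [0.0611 1.1511]
orange 32 [0.0392 0.0474 0.0976] 0.0431
jaw 37 [0.0113 0.0163 0.0219] 0.0464
panel y [0.0615 0.1702]
```

```bash
python3 - <<'E'
from h import *
push.f0=F()
push(-.140,-.100,step=.01)
im,P=cloud("scene");gap(im,P);save(im,"scene2");im,P=cloud("top");gap(im,P)
move_l(W(-.178,.096),feed=.2);print(observe()["time_s"])
im,P=cloud("scene");gap(im,P)
im,P=cloud("top");gap(im,P);np.savez("top2",im=im,P=P)
s=cv2.imread("pics/scene2.png")[170:300,240:420]; cv2.imwrite("pics/s2.png",cv2.resize(s,None,fx=4,fy=4,interpolation=cv2.INTER_CUBIC))
E
```

```text
-140.0:-1.6 -129.7:-1.6 -119.7:-1.7 -109.9:-2.2 -100.6:-5.5 
orange 33 [0.0559 0.0601 0.0654] 0.0434
jaw 49 [0.0293 0.0329 0.0402] 0.0449
panel y [0.0556 1.1561]
orange 15 [0.0574 0.0654 0.0929] 0.0421
jaw 16 [0.0304 0.0367 0.0395] 0.0486
panel y [0.0687 0.1764]
29.0083
orange 31 [0.0543 0.0608 0.0655] 0.0432
jaw 52 [0.0269 0.0325 0.0398] 0.0443
panel y [0.0563 1.1519]
orange 22 [0.0576 0.0655 0.1065] 0.0401
jaw 32 [0.03   0.0342 0.0391] 0.0468
panel y [0.0678 0.1765]
```

View pics/s2.png

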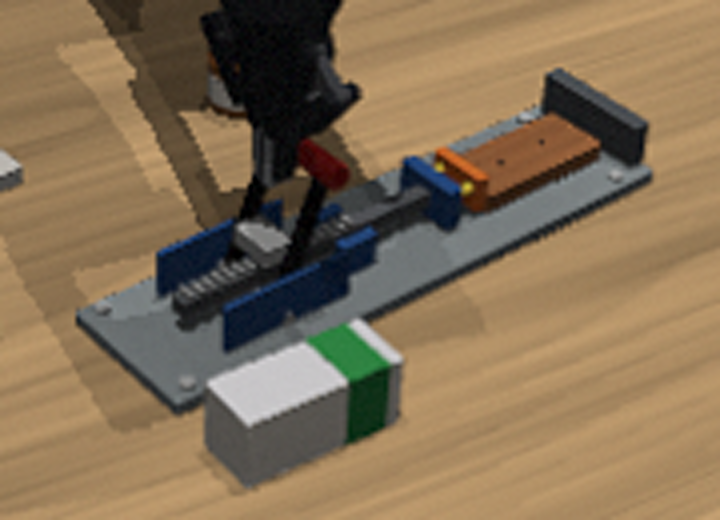

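The scene crop shows the trigger leaning forward at (320,190), with the orange pad touching the panel's near end at (462,178). The panel still stands about 9 mm short of the fence. The third stroke goes in steps, measuring the pad gap with scene and top images.

```bash
python3 - <<'E'
from h import *
push.f0=F()
for y in(-.135,-.118,-.110,-.105,-.101,-.098):
    b=move_l(W(y,.096),feed=.08,max_force=25);hold(.1)
    g=[]
    for n in("scene","top"):
        im,P=cloud(n);o=gap(im,P,False);g+=[(o[0][1],o[1][1],round(o[0][1]-o[1][1],4))if o[0] is not None and o[1] is not None else None]
    print(b,round(cy(),4),"F",round(F()-push.f0,1),g)
save(im,"top3")
im,P=cloud("scene");save(im,"scene3");gap(im,P);print(observe()["time_s"])
E
```

```text
False -0.1354 F -1.0 [(np.float64(0.066), np.float64(0.0388), np.float64(0.0272)), (np.float64(0.0703), np.float64(0.0411), np.float64(0.0292))]
False -0.1181 F -1.5 [(np.float64(0.0684), np.float64(0.0432), np.float64(0.0252)), (np.float64(0.072), np.float64(0.045), np.float64(0.027))]
False -0.1101 F -3.4 [(np.float64(0.0678), np.float64(0.0449), np.float64(0.0229)), (np.float64(0.0693), np.float64(0.0475), np.float64(0.0218))]
False -0.1052 F -3.2 [(np.float64(0.0678), np.float64(0.0465), np.float64(0.0213)), (np.float64(0.0715), np.float64(0.0486), np.float64(0.0229))]
False -0.1013 F -4.6 [(np.float64(0.0686), np.float64(0.048), np.float64(0.0206)), (np.float64(0.0732), np.float64(0.0509), np.float64(0.0223))]
False -0.1002 F -11.3 [(np.float64(0.0681), np.float64(0.0479), np.float64(0.0202)), (np.float64(0.0723), np.float64(0.0508), np.float64(0.0215))]
orange 34 [0.0647 0.0689 0.0744] 0.0434
jaw 49 [0.044  0.0478 0.0545] 0.0452
panel y [0.0673 1.1508]
32.4
```

The panel is home, but the trigger is at its stop with only about 7 mm of pad travel. I'll take one more measured stroke to bring it near 9 mm, with the trigger mid-range.

```bash
python3 - <<'E'
from h import *
def meas():
    g=[];j=[]
    for n in("scene","top","scene","top"):
        im,P=cloud(n);o=gap(im,P,False)
        g.append(round(o[0][1]-o[1][1],4)if o[0] is not None and o[1] is not None else None);j.append(round(float(o[1][1]),4) if o[1] is not None else None)
    return j,g
move_l(W(-.178,.096),feed=.15);hold(.2);f0=F()
print("rel",meas())
move_l(W(-.15,.096),feed=.1)
for y in np.arange(-.144,-.099,.005):
    move_l(W(y,.096),feed=.06,max_force=20);hold(.1);j,g=meas()
    print(round(cy(),4),"F",round(F()-f0,1),j,g)
    if np.nanmean([j[0],j[2]])>.0492: break
print(observe()["time_s"])
im,P=cloud("scene");save(im,"scene4")
s=im[170:300,240:420];save(cv2.resize(s,None,fx=4,fy=4,interpolation=cv2.INTER_CUBIC),"s4")
E
```

```text
rel ([0.043, 0.0448, 0.0429, 0.0448], [np.float64(0.0251), np.float64(0.0269), np.float64(0.0252), np.float64(0.0277)])
-0.1442 F -2.3 [0.0436, 0.0452, 0.0439, 0.0461] [np.float64(0.0251), np.float64(0.0245), np.float64(0.0244), np.float64(0.0257)]
-0.1391 F -4.0 [0.0449, 0.0477, 0.0441, 0.047] [np.float64(0.0233), np.float64(0.0248), np.float64(0.0243), np.float64(0.0255)]
-0.134 F -3.5 [0.0471, 0.0477, 0.0466, 0.0478] [np.float64(0.0216), np.float64(0.0236), np.float64(0.022), np.float64(0.0249)]
-0.129 F -3.1 [0.0474, 0.0511, 0.0474, 0.0503] [np.float64(0.0214), np.float64(0.0212), np.float64(0.0209), np.float64(0.0222)]
-0.1241 F -3.8 [0.0491, 0.0512, 0.049, 0.0508] [np.float64(0.0186), np.float64(0.019), np.float64(0.0193), np.float64(0.0214)]
-0.1191 F -4.7 [0.0505, 0.0529, 0.0505, 0.053] [np.float64(0.0183), np.float64(0.0195), np.float64(0.019), np.float64(0.0183)]
37.2167
```

View pics/s4.png

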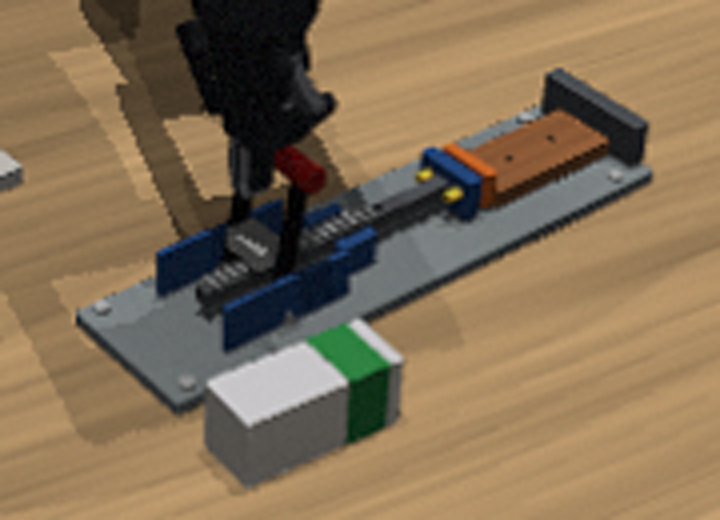

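The crop shows the panel against the fence, with the jaw close behind the orange pad. Estimates of the squeeze run from 8.7 to 11.5 mm, so I'll ease back about 1 mm to centre it, then check that everything is steady.

```bash
python3 - <<'E'
from h import *
move_l(W(-.1228,.096),feed=.03);hold(.6)
for n in("scene","top"):
    im,P=cloud(n);gap(im,P)
o=observe();print(cy(),F(),o["ft_force"],np.abs(o["joint_velocities"]).max(),o["time_s"])
E
```

```text
orange 32 [0.0646 0.0683 0.0744] 0.0433
jaw 48 [0.044  0.0486 0.0576] 0.0454
panel y [0.0689 1.1538]
orange 19 [0.0659 0.071  0.1004] 0.0423
jaw 32 [0.0462 0.0516 0.0562] 0.0476
panel y [0.0769 0.1848]
-0.12281340117156005 -4.095655182016197 [ 1.58368467 -3.89672204  0.87667688] 0.002340652777269992 38.2417
```

```bash
python3 -c "
from h import *
print(job_done())"
```

```text
the job is handed in; nothing more can be done
None
```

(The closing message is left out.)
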